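Pack the tea gift set into its inserts

ROBOT

A 7-joint arm with a two-finger parallel gripper is mounted at the origin on the work surface. World frame = base frame: x ahead of the robot, y to its left, z up, the work surface at z = 0. Lengths are in mm, angles in rad, forces in N, time in s.
With the tool pointing down it reaches from about 400 to 875 mm from the base axis. Payload 4.4 kg.
Tool frame: the origin (TCP) lies between the finger pads; the fingertips stand ctrl.finger_overhang ahead of it and the grasp point (between the pads) lies 11 mm behind it (ctrl.finger_overhang is the distance from the TCP to the fingertips, in mm); z points along the fingers, y is the direction in which the jaws open and shut (so a half turn about z gives the same grasp; the last joint's range is limited). The gripper opens to 85 mm and grips with 20 to 120 N. Pads are 22 mm wide; open, the fingers measure 114 mm over their backs; the gripper's body (76 mm by 85 mm) begins 54 mm behind the grasp point. The pads swing forward as they close: fully open they stand 13 mm farther back than shut.
Start: joints at [-1.238, 0.628, 0.038, 1.517, -0.027, 0.996, -0.02], TCP at [252.382, 599.017, 239.313] pointing down, gripper open.
Joint ranges: [-3.06, 3.06], [-0.37, 2.12], [-1.25, 1.32], [0.18, 2.47], [-1.1, 4.24], [0.23, 1.98], [-2.94, 2.94]. Speed limits (rad/s): [2.57, 2.57, 3.14, 3.14, 3.14, 3.14, 3.14].

INTERFACE

Orientations are given as [roll, pitch, yaw] about the fixed x, y, z axes, in that order (R = Rz(yaw) Ry(pitch) Rx(roll)).
In Python, from cell import ctrl gives the robot as it stands. The module is installed in compiled form; this text tells all that it offers.
- The arm moves only by the tool step_arm, never from a script. Its argument "deltas" is a list that holds one entry, the list of rows, each a list of 7 numbers: the opening, from 0 (shut) to 1 (fully open), then the shift along the world's x, y, z in mm, then the turn, a rotation vector about the world's x, y, z in rad. In form: [[[grip, tx, ty, tz, rx, ry, rz], ...]]. A call has 1 to 10 rows; each row shifts and turns the commanded pose from where the row before left it; what a row does not reach is not made up. A row lasts 1/12 s, in which the tool goes at most 41.7 mm and 7.16 degrees, less where a joint would pass 70% of its speed; a pose out of reach is approached as far as the arm can. A call is refused whole if a number of a shift passes 41.7 or a number of a turn 0.125, either way. A call with a gripper value outside its range is refused whole. The fingers move at their own pace and stop on an object; the grip force is fixed at half the most. Time passes only in rows, so rows that do not move let the fingers close. It gives the time, the measured TCP pose, the force and the opening at its end, in the units of the state.
- ctrl.read_state(): the state, without advancing time (a new reading comes with each control period).
- ctrl.get_image(name): name is "scene" or "top"; returns (picture, depth): 384x512x3 uint8, red, green, blue; 384x512 float32, mm along the optical axis (not along the pixel's ray), 0 where there is no reading.
- ctrl.camera_info(name): a dict with "intrinsics" (3x3 intrinsics, pixels), "distortion" ([k1, k2, p1, p2, k3] as OpenCV has them; the pictures are not rectified), "rvec" (rotation vector, rad) and "tvec" (3), from world to camera coordinates, as OpenCV has them. Camera axes: x right, y down, z forward; pixel columns grow to the right and rows downward; lengths in mm; the calibration is good to about 2 mm. A picture is of the moment at which its call begins. camera_info takes no time and is no camera call.
- ctrl.finish_job(): hands the job in, once; it reports no verdict.
The state is a dict: "clock": time; "qpos": joint angles; "qd": joint speeds; "tau": joint torques, N m; "eef_pos": TCP position; "tool_rot": TCP orientation; "force": force on the tool from outside, world axes, zero at the start; "torque": the same for the moment, N m; "width": finger opening in mm.
Only numpy, scipy, OpenCV 4.12 (cv2) and the standard library are available. Lean on these libraries where they do the work, as an engineer would, in place of code of your own. Each camera call takes 0.05 s, during which the arm holds its last target.

TASK

Pack the four pieces of the tea gift set: put the cup, the tea tin, the bamboo stand and the leaf dish each upright into the pine insert whose dark outline has its shape, centred on the outline and lined up with it (end for end does not matter). Set them down gently without dropping or tipping any, let go of them, and leave the tape roll and the jar where they are.

Things in the scene. Friction and masses are not known exactly. Their poses are not given: they have to be found in the camera images.
- cup: Round celadon-green tea cup, open at the top, standing upright on the table; 60 mm high, foot 40 mm across, widest 62 mm across from 28 to 46 mm up, mouth 60 mm across, wall 4 mm, about 0.14 kg. Origin: centre of the underside; z up.
- tin: Square tea tin with rounded corners, red with a brass lid, closed, upright; 52 x 52 mm and 72 mm high, about 0.16 kg. Origin: centre of the underside; z up, x and y square to its sides.
- stand: Long low slatted bamboo stand: two dark wood side rails with light slats between; 124 mm long (along its x), 41 mm wide (y), 32 mm high, about 0.09 kg. Its sides are the flat upright faces of the rails. Origin: centre of the underside; z up.
- dish: Leaf-shaped green glass dish with upright walls 5 mm thick, open at the top, a vein pattern on its floor; 122 mm long (along its x, pointed at both ends), up to about 55 mm wide (y) with parallel straight walls over the middle 32 mm of its length, 30 mm high, about 0.18 kg. Origin: centre of the underside, midway between the straight walls; z up.
- cup_insert: Fixed pine insert tray, 110 x 110 mm outside, lying flat on the table: floor 6 mm thick with white liner, an 8 mm wide lip around it whose top is 10 mm above the table (4 mm above the liner). In its middle lies a flat dark printed outline: a round disc 62 mm across, for the cup. Origin: centre of the underside, on the table, below the middle of the outline; z up.
- tin_insert: Fixed pine insert tray, 110 x 110 mm outside, lying flat on the table: floor 6 mm thick with white liner, an 8 mm wide lip around it whose top is 10 mm above the table (4 mm above the liner). In its middle lies a flat dark printed outline: a square of 53 mm, for the tin. Origin: centre of the underside, on the table, below the middle of the outline; z up; x and y along the square's sides.
- stand_insert: Fixed pine insert tray, 160 x 110 mm outside, lying flat on the table: floor 6 mm thick with white liner, an 8 mm wide lip around it whose top is 10 mm above the table (4 mm above the liner). In its middle lies a flat dark printed outline: a long rectangle 124 x 41 mm, for the stand. Origin: centre of the underside, on the table, below the middle of the outline; z up; x along the length of insert and outline.
- dish_insert: Fixed pine insert tray, 160 x 110 mm outside, lying flat on the table: floor 6 mm thick with white liner, an 8 mm wide lip around it whose top is 10 mm above the table (4 mm above the liner). In its middle lies a flat dark printed outline: a leaf 122 mm long and 54 mm wide, for the leaf dish. Origin: centre of the underside, on the table, below the middle of the outline; z up; x along the length of insert and outline.
- tape: Bystander: roll of brown packing tape lying flat between two inserts, 80 mm across, hole 62 mm, 48 mm high. Origin: centre of the underside.
- jar: Bystander: white ceramic jar with dark wooden lid and knob, between two inserts, 64 mm across, 106 mm high. Origin: centre of the underside.

How it is judged (in metres and radians):
At the end, for the whole second after the job is handed in: Every piece released and at rest on the liner of its own insert, upright (0.1 rad), centre within 13 mm of the outline's; stand and dish along their outlines within 0.22 rad (either way round), tin square to its outline within 0.22 rad (any quarter turn), cup at any yaw (horizontal distance between cup and cup_insert below 0.013 m and z of cup in the frame of cup_insert between 0.003 and 0.0085 m and angle between each of cup, tin, stand, dish's own z axis and vertical below 0.1 rad and linear speed of each of cup, tin, stand, dish below 0.02 m/s and angular speed of each of cup, tin, stand, dish below 0.2 rad/s and contact force between each of cup, tin, stand, dish and the fingers below 0.05 N and horizontal distance between tin and tin_insert below 0.013 m and z of tin in the frame of tin_insert between 0.003 and 0.0085 m and (angle between the x axis of tin and the x axis of tin_insert, either way round below 0.22 rad or angle between the x axis of tin and the y axis of tin_insert, either way round below 0.22 rad) and horizontal distance between stand and stand_insert below 0.013 m and z of stand in the frame of stand_insert between 0.003 and 0.0085 m and angle between the x axis of stand and the x axis of stand_insert, either way round below 0.22 rad and horizontal distance between dish and dish_insert below 0.013 m and z of dish in the frame of dish_insert between 0.003 and 0.0085 m and angle between the x axis of dish and the x axis of dish_insert, either way round below 0.22 rad); the robot touches nothing.
It fails at once if a piece is dropped (falls free faster than 0.6 m/s, a fall of about 18 mm) ((linear speed of cup above 0.6 m/s and contact force between cup and the fingers below 0.01 N) or (linear speed of tin above 0.6 m/s and contact force between tin and the fingers below 0.01 N) or (linear speed of stand above 0.6 m/s and contact force between stand and the fingers below 0.01 N) or (linear speed of dish above 0.6 m/s and contact force between dish and the fingers below 0.01 N)).
It fails at once if a piece is tipped over (more than 45 degrees) (angle between any of cup, tin, stand, dish's own z axis and vertical above 0.785 rad).
It fails at once if the tape roll is shifted by more than 20 mm (distance of tape from where it was at the start of the episode above 0.02 m).
It fails at once if the jar is shifted by more than 20 mm (distance of jar from where it was at the start of the episode above 0.02 m).
It also fails if it takes over 102 s, if anything falls off the work surface, if the arm or the gripper's body presses on something with over 40 N, if the wrist force passes 120 N, or if a joint passes its speed limit or range.

## Working session

There is one attempt and no reset: what is moved stays moved. The work goes in short steps, Python scripts to look and compute and a tool call to move; the robot and the scene stay as the last step left them, time stands still between calls to the robot, and variables do not carry over. Pictures are saved under pics/ and viewed, and the job is handed in when it is done.

Besides the shell and the picture viewer there is one more tool, called as a command line: name --argument value ..., lists and objects as JSON in quotes. step_arm: Moves the arm, as the interface text tells. Its arguments: {"type":"object","properties":{"deltas":{"type":"array"}},"required":["deltas"]}

```bash
mkdir -p pics; python3 - <<'E'
from cell import ctrl
import cv2,numpy as np
print(ctrl.read_state(), ctrl.finger_overhang)
for n in("scene","top"):
    im,d=ctrl.get_image(n); np.savez(f"{n}0.npz",im=im,d=d)
    cv2.imwrite(f"pics/{n}0.png",im[:,:,::-1]); print(n,ctrl.camera_info(n))
E
```

```text
{'clock': 0.0, 'qpos': array([-1.2377965 ,  0.62936041,  0.03845347,  1.5183859 , -0.02698362,
        0.99629728, -0.02000893]), 'qd': array([ 0.00099394, -0.00127146, -0.0009637 , -0.0002881 , -0.00102634,
       -0.00141591, -0.00040211]), 'tau': array([-6.59379657e-04, -5.63403726e+01,  1.22599650e+00, -1.93453145e+01,
        1.09348178e-02,  1.05420436e-02, -6.44232827e-06]), 'eef_pos': array([252.14633476, 598.42759319, 238.37431243]), 'tool_rot': array([-3.13966065e+00,  4.72038114e-05,  2.74278314e+00]), 'force': array([-0.52761688, -0.07808427,  0.86508881]), 'torque': array([-0.00432343,  0.01456074, -0.00552575]), 'width': 85.52039924722123} 8.0
scene {'intrinsics': array([[435.91694898,   0.        , 257.55642645],
       [  0.        , 435.91694898, 192.59160911],
       [  0.        ,   0.        ,   1.        ]]), 'distortion': array([-0.07296879,  0.        ,  0.        ,  0.        ,  0.        ]), 'rvec': array([ 2.0823962 ,  0.54781753, -0.30726919]), 'tvec': array([-455.17163718,  -92.13659195, 1525.37170857])}
top {'intrinsics': array([[393.98964641,   0.        , 264.90980171],
       [  0.        , 393.98964641, 194.93258671],
       [  0.        ,   0.        ,   1.        ]]), 'distortion': array([0.00983195, 0.        , 0.        , 0.        , 0.        ]), 'rvec': array([ 2.16651337, -2.1355951 ,  0.16809021]), 'tvec': array([-18.75033975, 508.0753856 , 976.83379067])}
```

View pics/scene0.png

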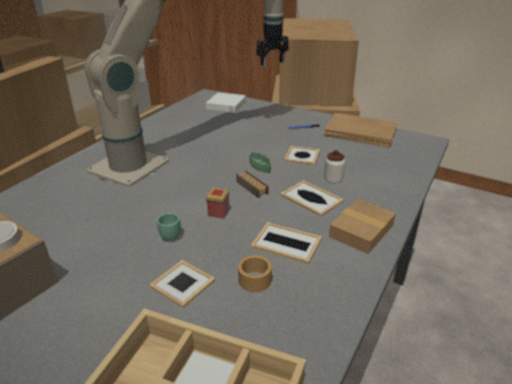

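View pics/top0.png

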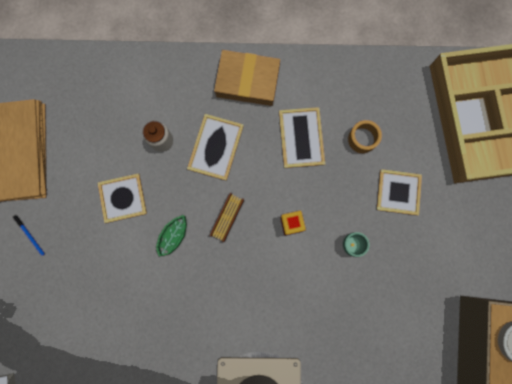

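```bash
cat > h.py <<'E'
import numpy as np,cv2
from cell import ctrl
def cam(n):
    c=ctrl.camera_info(n); R,_=cv2.Rodrigues(c['rvec']); return c['intrinsics'],c['distortion'],R,np.ravel(c['tvec'])
def cast(n,uv,z):
    K,D,R,t=cam(n); uv=np.asarray(uv,float).reshape(-1,1,2)
    r=cv2.undistortPoints(uv,K,D)[:,0]; r=np.c_[r,np.ones(len(r))]@R; C=-R.T@t
    s=(z-C[2])/r[:,2]; return C+r*s[:,None]
def cloud(n,d):
    K,D,R,t=cam(n); h,w=d.shape; v,u=np.mgrid[:h,:w]
    r=cv2.undistortPoints(np.stack([u.ravel(),v.ravel()],1).astype(float).reshape(-1,1,2),K,D)[:,0]
    p=np.c_[r,np.ones(len(r))]*d.ravel()[:,None]
    return ((p-t)@R).reshape(h,w,3)
def rect(P):
    (cx,cy),(w,h),a=cv2.minAreaRect(P[:,:2].astype(np.float32)); 
    if w<h: w,h,a=h,w,a+90
    return np.round([cx,cy,w,h,(a+90)%180-90],1)
E
cat > m.py <<'E'
from h import *
import sys
tag=sys.argv[1] if len(sys.argv)>1 else '0'
f=np.load(f"top{tag}.npz"); im,d=f['im'],f['d']; P=cloud("top",d)
hsv=cv2.cvtColor(im,cv2.COLOR_RGB2HSV)
rois=dict(cup_insert=(95,172,148,224),dish_insert=(186,112,245,182),stand_insert=(277,105,327,170),tin_insert=(374,167,424,218))
for k,(a,b,c,e) in rois.items():
    v=hsv[b:e,a:c,2]; 
    # inside the tray: filled hull of non-table bright region
    br=((v>110)).astype(np.uint8); cs,_=cv2.findContours(br,cv2.RETR_EXTERNAL,cv2.CHAIN_APPROX_NONE)
    big=cv2.convexHull(max(cs,key=lambda c:cv2.contourArea(cv2.convexHull(c)))); full=cv2.fillConvexPoly(np.zeros_like(br),big,1)
    inner=cv2.erode(full,np.ones((9,9)))
    dk=((v<110)&(inner>0)).astype(np.uint8)
    cs,_=cv2.findContours(dk,cv2.RETR_EXTERNAL,cv2.CHAIN_APPROX_NONE); ct=max(cs,key=cv2.contourArea)
    vv,uu=np.nonzero(cv2.drawContours(np.zeros_like(dk),[ct],-1,1,-1))
    q=cast("top",np.c_[uu+a,vv+b],6); 
    cv=np.cov(q[:,:2].T); w,V=np.linalg.eigh(cv)
    print(k,'centroid',q.mean(0)[:2].round(1),'rect',rect(q),'pca',np.degrees(np.arctan2(V[1,1],V[0,1])).round(1),'tray',rect(cast("top",(big[:,0]+[a,b]),10)))
ob=dict(cup=(335,225,380,265,60),tin=(275,205,312,242,72),stand=(205,188,250,245,32),dish=(150,208,195,262,30),tape=(342,115,388,158,48),jar=(135,115,175,150,80))
for k,(a,b,c,e,h) in ob.items():
    z=P[b:e,a:c,2]; m=(z>h-9)
    vv,uu=np.nonzero(m)
    q=cast("top",np.c_[uu+a,vv+b],h); cv=np.cov(q[:,:2].T); w,V=np.linalg.eigh(cv)
    print(k,len(q),'z',np.percentile(z[m],[5,50,95]).round(1),'cen',q.mean(0)[:2].round(1),'rect',rect(q),'pca',np.degrees(np.arctan2(V[1,1],V[0,1])).round(1), 'maxz',z.max())
E
python3 m.py
python3 - <<'E'
import numpy as np,cv2
im=np.load('top0.npz')['im'][90:275,85:435]
cv2.imwrite('pics/z0.png',cv2.resize(im,None,fx=2.28,fy=2.28,interpolation=cv2.INTER_CUBIC)[:,:,::-1])
E
```

```text
cup_insert centroid [499.6 365.9] rect [500.2 366.1  56.6  55.    3.6] pca 151.1 tray [500.2 366.5 142.3 135.3 -89.1]
dish_insert centroid [641.8 124.4] rect [643.4 124.2 113.2  50.9 -13.9] pca 164.7 tray [642.7 125.  191.3 157.5   1.2]
stand_insert centroid [ 672.9 -108.6] rect [ 673.3 -108.5  121.    38.3    5.6] pca -174.2 tray [ 6.731e+02 -1.093e+02  1.796e+02  1.342e+02  5.000e-01]
tin_insert centroid [ 526.5 -368.6] rect [ 526.6 -368.7   50.1   50.    83. ] pca 111.1 tray [ 526.2 -366.7  139.8  131.4   -1.5]
cup 157 z [  54.6   59.7 1040.1] cen [ 387.  -236.7] rect [ 389.2 -239.9   90.5   78.3  -21. ] pca 111.8 maxz 1040.1499701545092
tin 453 z [68.4 71.8 75.2] cen [437.6 -80.4] rect [429.7 -86.5  73.2  67.1   4.6] pca 89.6 maxz 1040.1499701545092
stand 573 z [25.  29.  33.6] cen [451.5  87.3] rect [451.   87.  127.   92.9   5.3] pca 157.0 maxz 1040.1499701545092
dish 272 z [22.3 28.6 32.5] cen [403.8 227.2] rect [405.2 243.1 126.9  92.1 -21.6] pca 151.9 maxz 1040.1499701545092
tape 345 z [41.3 47.5 51.4] cen [ 670.9 -273.6] rect [ 672.5 -278.3   94.8   94.1   -4.9] pca 121.3 maxz 1040.1499701545092
jar 471 z [ 73.1  88.7 104. ] cen [657.2 269.1] rect [650.4 266.2  75.2  71.4  -4.2] pca 48.8 maxz 1040.1499701545092
```

View pics/z0.png

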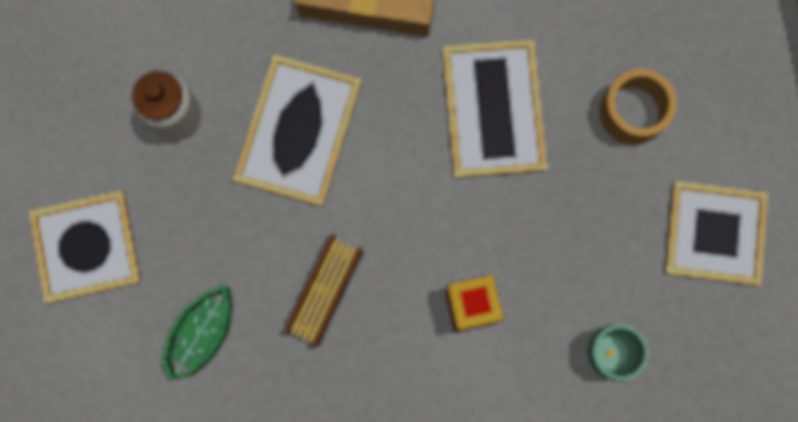

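```bash
python3 - <<'E'
import re
s=open('m.py').read()
i=s.index("ob=dict")
s=s[:i]+'''ob=dict(cup=(335,225,380,265,60,9),tin=(275,205,312,242,72,9),stand=(205,188,250,245,32,12),dish=(150,208,195,262,30,12),tape=(342,115,388,158,48,9),jar=(135,115,175,150,90,14))
S=hsv[:,:,1]
for k,(a,b,c,e,h,tol) in ob.items():
    z=P[b:e,a:c,2].copy(); dd=d[b:e,a:c]
    m=((S[b:e,a:c]>75)&((dd==0)|(z>h-tol))).astype(np.uint8)
    n,l,st,_=cv2.connectedComponentsWithStats(m,connectivity=8); j=1+st[1:,4].argmax(); m=l==j
    vv,uu=np.nonzero(m)
    q=cast("top",np.c_[uu+a,vv+b],h); cv=np.cov(q[:,:2].T); w,V=np.linalg.eigh(cv)
    (ex,ey),r=cv2.minEnclosingCircle(q[:,:2].astype(np.float32))
    print(k,len(q),'z',np.percentile(z[m&(dd>0)],[5,50,95]).round(1),'cen',q.mean(0)[:2].round(1),'rect',rect(q),'pca',np.degrees(np.arctan2(V[1,1],V[0,1])).round(1),'circ',np.round([ex,ey,2*r],1))
    vis=im[b:e,a:c].copy(); vis[m]=vis[m]//2+np.array([127,0,127],np.uint8)
    cv2.imwrite(f'pics/_{k}.png',cv2.resize(np.hstack([im[b:e,a:c],vis]),(300,200),interpolation=0)[:,:,::-1])
cv2.imwrite('pics/obs%s.png'%tag,np.vstack([np.hstack([cv2.imread(f'pics/_{k}.png') for k in ('cup','tin')]),np.hstack([cv2.imread(f'pics/_{k}.png') for k in ('stand','dish')])]))
'''
open('m.py','w').write(s)
E
python3 m.py
```

```text
cup_insert centroid [499.6 365.9] rect [500.2 366.1  56.6  55.    3.6] pca 151.1 tray [500.2 366.5 142.3 135.3 -89.1]
dish_insert centroid [641.8 124.4] rect [643.4 124.2 113.2  50.9 -13.9] pca 164.7 tray [642.7 125.  191.3 157.5   1.2]
stand_insert centroid [ 672.9 -108.6] rect [ 673.3 -108.5  121.    38.3    5.6] pca -174.2 tray [ 6.731e+02 -1.093e+02  1.796e+02  1.342e+02  5.000e-01]
tin_insert centroid [ 526.5 -368.6] rect [ 526.6 -368.7   50.1   50.    83. ] pca 111.1 tray [ 526.2 -366.7  139.8  131.4   -1.5]
cup 29 z [53.4 56.9 62.8] cen [ 387.1 -212.5] rect [ 385.6 -214.7   44.2   12.4   -1. ] pca 178.3 circ [ 385.5 -220.9   44.2]
tin 442 z [68.5 71.8 75. ] cen [437.2 -80.3] rect [437.2 -80.4  52.7  51.2 -76.1] pca 121.8 circ [437.1 -81.2  68.8]
stand 566 z [21.9 28.6 33. ] cen [450.3  87. ] rect [450.6  86.7 119.2  40.3 -24.9] pca 156.4 circ [450.9  87.3 124.7]
dish 225 z [20.3 28.2 31.9] cen [400.6 224.1] rect [402.6 225.9 115.5  53.4 -28.9] pca 148.9 circ [401.8 224.5 115.5]
tape 326 z [41.3 47.4 51.1] cen [ 670.  -272.8] rect [ 670.2 -271.8   81.6   78.2  -89.1] pca 126.9 circ [ 669.3 -272.4   83.1]
jar 350 z [ 85.5  89.6 103.9] cen [655.6 268.3] rect [655.8 268.   52.7  50.8 -42. ] pca 173.0 circ [655.7 268.3  54.2]
```

View pics/obs0.png

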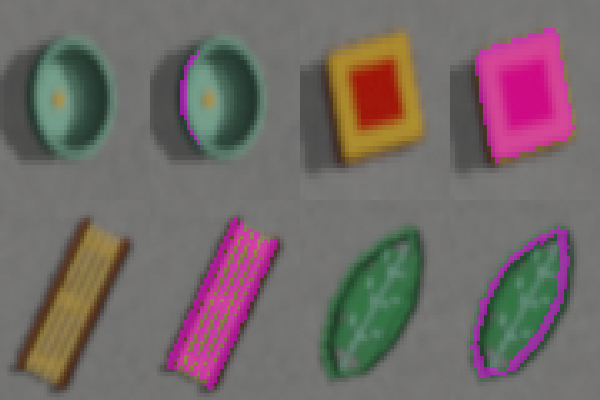

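```bash
python3 - <<'E'
from h import *
f=np.load("top0.npz"); im,d=f['im'],f['d']; hsv=cv2.cvtColor(im,cv2.COLOR_RGB2HSV);P=cloud("top",d)
for k,(a,b,c,e),h in(("cup",(335,225,380,265),60),("dish",(150,208,195,262),30)):
    sub=hsv[b:e,a:c]; 
    for T in (40,55,70):
        m=((sub[...,1]>T)&(sub[...,0]>40)&(sub[...,0]<100)).astype(np.uint8)
        cs,_=cv2.findContours(m,cv2.RETR_EXTERNAL,cv2.CHAIN_APPROX_NONE); ct=max(cs,key=cv2.contourArea)[:,0]+[a,b]
        q=cast("top",ct,h); (x,y),r=cv2.minEnclosingCircle(q[:,:2].astype(np.float32)); print(k,T,ct.min(0),ct.max(0),np.round([x,y,2*r],1),rect(q))
# rim of cup by depth
z=P[225:265,335:380]; dd=d[225:265,335:380]; m=(dd>0)&(z[...,2]>50)&(z[...,2]<70); q=z[m][:,:2]
A=np.c_[2*q,np.ones(len(q))]; s=np.linalg.lstsq(A,(q**2).sum(1),rcond=None)[0]; print('rim circle',s[:2],2*np.sqrt(s[2]+s[:2]@s[:2]),len(q))
# scene view check: tin, cup
f=np.load("scene0.npz"); im,d=f['im'],f['d']; K,D,R,t=cam("scene")
pts=np.array([[387,-236,60],[437,-80.7,72],[450.5,87,32],[402.5,225.5,30],[500,366,6],[642.5,124.3,6],[673,-108.5,6],[526.5,-368.6,6]],float)
uv=cv2.projectPoints(pts,cv2.Rodrigues(R)[0],t,K,D)[0][:,0]
v=cv2.resize(im,None,fx=2,fy=2)[:, :, ::-1].copy()
for x,y in uv: cv2.drawMarker(v,(int(2*x+.5),int(2*y+.5)),(255,0,255),0,10,1)
cv2.imwrite('pics/chk.png',v[200:700,200:800]); 
E
```

```text
cup 40 [343 232] [368 256] [ 385.7 -237.5   65. ] [ 385.8 -237.1   62.    59.3   89.1]
cup 55 [343 233] [368 255] [ 384.2 -237.    62.6] [ 385.8 -237.    62.1   54.   -89.2]
cup 70 [344 234] [367 255] [ 386.  -236.8   59. ] [ 384.5 -237.    57.4   51.5  -89.2]
dish 40 [156 215] [186 256] [401.8 225.7 118.6] [401.5 225.2 118.5  58.3 -29. ]
dish 55 [156 215] [186 255] [403.  227.1 117.7] [401.9 225.  117.7  57.4 -28.9]
dish 70 [156 215] [185 255] [401.8 224.5 115.5] [401.9 224.7 115.5  56.  -28.9]
rim circle [ 386.82531324 -238.8555685 ] 56.00556449742459 152
```

View pics/chk.png

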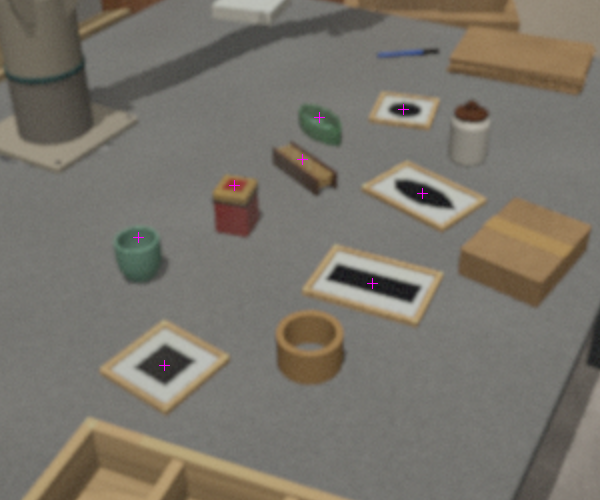

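step_arm --deltas '[[[1,10,-25,-6,0,0,-0.01],[1,10,-25,-6,0,0,-0.01],[1,10,-25,-6,0,0,-0.01],[1,10,-25,-6,0,0,-0.01],[1,10,-25,-6,0,0,-0.01],[1,10,-25,-6,0,0,-0.01],[1,10,-25,-6,0,0,-0.01],[1,10,-25,-6,0,0,-0.01],[1,10,-25,-6,0,0,-0.01],[1,10,-25,-6,0,0,-0.01]]]'

```text
clock: 0.93
eef_pos: [352.5, 347.6, 178.9]
tool_rot: [-3.141, -0.0, 2.643]
force: [-0.2, 0.3, -0.2]
width: 85.1
```

step_arm --deltas '[[[1,10,-25,-8,0,0,-0.01],[1,10,-25,-8,0,0,-0.01],[1,10,-25,-8,0,0,0],[1,10,-25,-8,0,0,0],[1,10,-23,-8,0,0,0],[1,0,0,-8,0,0,0],[1,0,0,0,0,0,0],[1,0,0,0,0,0,0]]]'

```text
clock: 1.6
eef_pos: [402.0, 226.4, 131.0]
tool_rot: [-3.141, -0.001, 2.623]
force: [0.2, -0.2, -0.4]
width: 85.5
```

```bash
cat > st.py <<'E'
from cell import ctrl
import numpy as np
s=ctrl.read_state(); print(s['clock'],s['eef_pos'].round(1),s['tool_rot'].round(3),'jaw',np.degrees(s['tool_rot'][2])-90,'f',s['force'].round(1),'w',s['width'],'q',s['qpos'].round(2),ctrl.finger_overhang)
E
python3 st.py
```

```text
1.6 [402.  226.4 131. ] [-3.141e+00 -1.000e-03  2.623e+00] jaw 60.27806214525464 f [ 0.2 -0.2 -0.4] w 85.53337798420371 q [-0.59  0.54  0.03  2.13 -0.03  0.47  0.51] 8.0
```

step_arm --deltas '[[[1,0,-1,-20,0,0,0],[1,0,0,-20,0,0,0],[1,0,0,-20,0,0,0],[1,0,0,-20,0,0,0],[1,0,0,-20,0,0,0],[1,0,0,-10,0,0,0],[1,0,0,-5,0,0,0],[1,0,0,-3,0,0,0],[1,0,0,0,0,0,0],[1,0,0,0,0,0,0]]]'

```text
clock: 2.43
eef_pos: [403.5, 226.4, 19.5]
tool_rot: [-3.136, -0.003, 2.625]
force: [0.7, -0.8, 0.3]
width: 85.3
```

```bash
cat > look.py <<'E'
import sys
from h import *
tag=sys.argv[1]; x,y,r=map(int,sys.argv[2:5]); cams=["top","scene"]
o=[]
for n in cams:
    im,d=ctrl.get_image(n); np.savez(f"{n}{tag}.npz",im=im,d=d)
    K,D,R,t=cam(n); u,v=cv2.projectPoints(np.array([[x,y,20.]]),cv2.Rodrigues(R)[0],t,K,D)[0].ravel().astype(int)
    u=np.clip(u,r,511-r);v=np.clip(v,r,383-r)
    o.append(cv2.resize(im[v-r:v+r,u-r:u+r],(400,400),interpolation=cv2.INTER_CUBIC))
cv2.imwrite(f"pics/look{tag}.png",np.hstack(o)[:,:,::-1])
E
python3 look.py d1 402 225 40; python3 st.py
```

```text
2.5333 [403.6 226.   19.7] [-3.136e+00 -2.000e-03  2.624e+00] jaw 60.343245783624866 f [ 0.5  0.5 -0.1] w 85.39322646502659 q [-0.46  0.78 -0.16  2.17  0.51  0.24 -0.02] 8.0
```

View pics/lookd1.png

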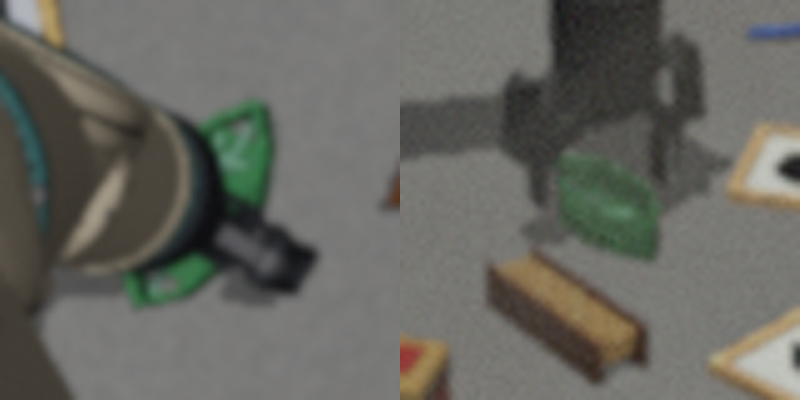

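step_arm --deltas '[[[0,0,0,0,0,0,0],[0,0,0,0,0,0,0],[0,0,0,0,0,0,0],[0,0,0,0,0,0,0],[0,0,0,0,0,0,0],[0,0,0,0,0,0,0],[0,0,0,0,0,0,0],[0,0,0,0,0,0,0]]]'

```text
clock: 3.2
eef_pos: [404.0, 225.9, 20.0]
tool_rot: [-3.137, -0.002, 2.623]
force: [-0.8, 0.7, 7.2]
width: 52.9
```

```bash
python3 look.py d2 402 225 40; python3 st.py
```

```text
3.3 [404.  225.9  20. ] [-3.137e+00 -2.000e-03  2.623e+00] jaw 60.307468523427076 f [-0.8  0.4  6.9] w 53.276126413723055 q [-0.46  0.77 -0.16  2.17  0.51  0.24 -0.02] 8.0
```

View pics/lookd2.png

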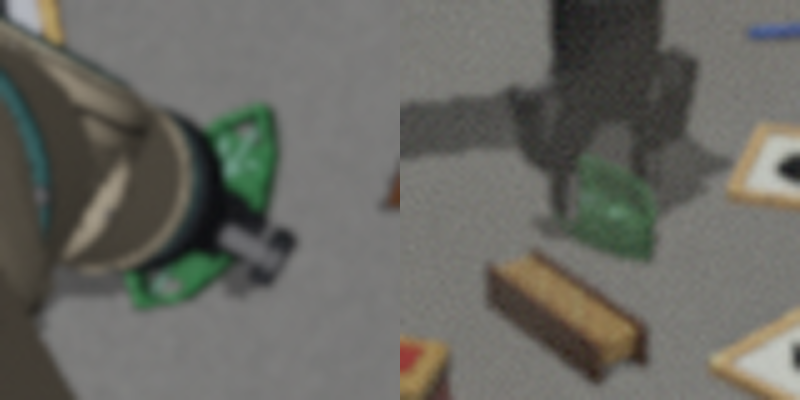

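step_arm --deltas '[[[0,0,0,3,0,0,0],[0,0,0,5,0,0,0],[0,0,0,7,0,0,0],[0,0,0,7,0,0,0],[0,0,0,0,0,0,0]]]'

```text
clock: 3.72
eef_pos: [404.1, 225.4, 42.6]
tool_rot: [-3.137, -0.002, 2.623]
force: [-0.1, -0.2, -1.6]
width: 53.3
```

```bash
python3 look.py d3 402 225 40; python3 st.py
```

```text
3.8167 [403.9 225.2  41.7] [-3.136e+00 -2.000e-03  2.623e+00] jaw 60.261348044080876 f [ 0.1  0.4 -1.4] w 53.49198244308238 q [-0.43  0.73 -0.2   2.17  0.49  0.29 -0.01] 8.0
```

View pics/lookd3.png

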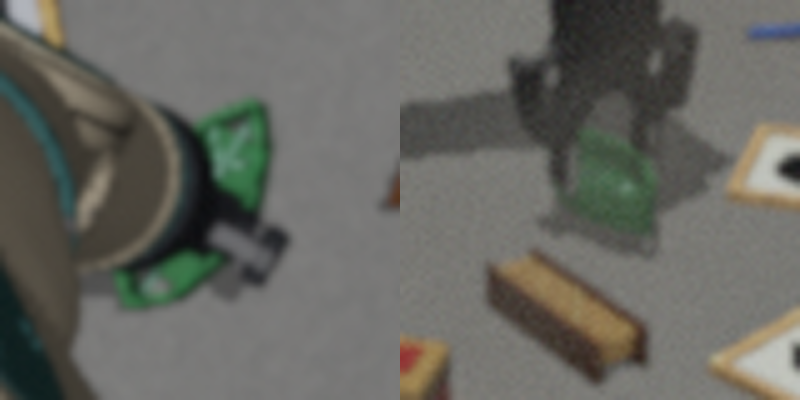

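step_arm --deltas '[[[0,0,0,10,0,0,0],[0,5,-2,15,0,0,0],[0,12,-5,10,0,0,0.02],[0,20,-8,0,0,0,0.03],[0,22,-10,0,0,0,0.03],[0,22,-10,0,0,0,0.03],[0,22,-10,0,0,0,0.03],[0,22,-10,0,0,0,0.03],[0,22,-10,0,0,0,0.03],[0,22,-10,0,0,0,0.03]]]'

```text
clock: 4.65
eef_pos: [573.1, 149.0, 75.7]
tool_rot: [-3.134, -0.004, 2.854]
force: [0.7, 0.3, -1.8]
width: 53.3
```

step_arm --deltas '[[[0,22,-8,0,0,0,0.025],[0,20,-8,0,0,0,0.01],[0,15,-6,0,0,0,0],[0,10,-4,0,0,0,0],[0,3,0,0,0,0,0],[0,0,0,0,0,0,0],[0,0,0,0,0,0,0]]]'

```text
clock: 5.23
eef_pos: [641.2, 124.7, 75.7]
tool_rot: [-3.135, -0.005, 2.889]
force: [-0.5, 0.9, -2.6]
width: 53.4
```

```bash
python3 look.py d4 643 124 50; python3 st.py
```

```text
5.3333 [641.2 125.   76. ] [-3.135 -0.004  2.89 ] jaw 75.55863723225946 f [-0.4 -0.3 -1.7] w 52.87161395133913 q [ 0.03  0.87 -0.46  1.62  0.51  0.78  0.66] 8.0
```

View pics/lookd4.png

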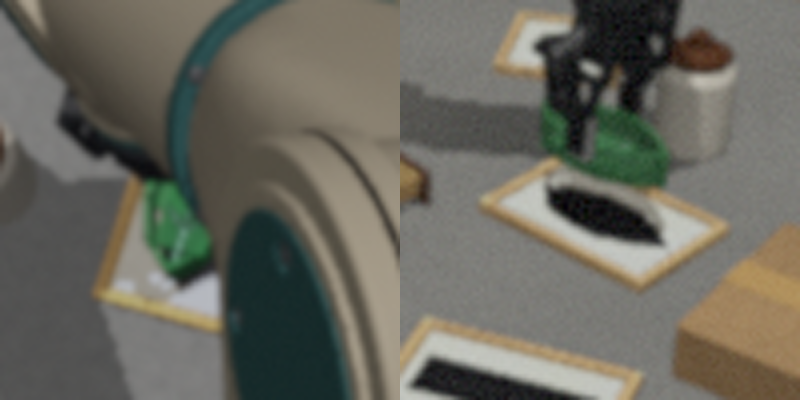

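step_arm --deltas '[[[0,2,-1,-10,0,0,0],[0,0,0,-15,0,0,0],[0,0,0,-10,0,0,0],[0,0,0,-6,0,0,0],[0,0,0,-3,0,0,0],[0,0,0,-2,0,0,0],[0,0,0,-2,0,0,0],[0,0,0,0,0,0,0]]]'

```text
clock: 6.0
eef_pos: [644.6, 123.2, 28.1]
tool_rot: [-3.135, -0.003, 2.888]
force: [0.4, 0.2, -2.1]
width: 53.2
```

```bash
python3 look.py d5 643 124 50; python3 st.py
```

```text
6.1 [644.8 123.2  28.6] [-3.135e+00 -2.000e-03  2.888e+00] jaw 75.46659276120224 f [ 0.6  0.3 -2.6] w 53.31226608775872 q [ 0.01  0.94 -0.43  1.62  0.55  0.71  0.63] 8.0
```

View pics/lookd5.png

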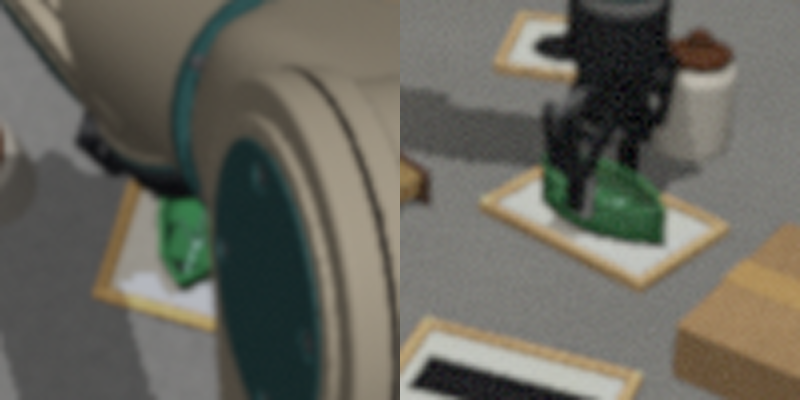

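Close to contact; lower the last few millimetres until force shows.

step_arm --deltas '[[[0,-1,0,-1,0,0,0],[0,0,0,-1,0,0,0],[0,0,0,-1,0,0,0],[0,0,0,0,0,0,0]]]'

```text
clock: 6.43
eef_pos: [643.6, 123.2, 26.1]
tool_rot: [-3.135, -0.002, 2.888]
force: [-2.5, -0.0, 4.6]
width: 53.2
```

step_arm --deltas '[[[0.72,0,0,0,0,0,0],[0.72,0,0,0,0,0,0],[0.72,0,0,0,0,0,0],[0.72,0,0,0,0,0,0],[0.72,0,0,5,0,0,0],[0.8,0,0,10,0,0,0],[1,0,0,20,0,0,0],[1,0,0,30,0,0,0]]]'

```text
clock: 7.1
eef_pos: [641.8, 122.7, 89.4]
tool_rot: [-3.133, -0.007, 2.888]
force: [-0.2, -0.8, -0.3]
width: 85.1
```

```bash
python3 look.py d6 643 124 50; python3 st.py
```

```text
7.2 [646.9 124.7  95.8] [-3.14   0.005  2.888] jaw 75.46228009260716 f [0.5 0.2 1. ] w 85.29421328326315 q [ 0.04  0.85 -0.48  1.6   0.5   0.81  0.67] 8.0
```

View pics/lookd6.png

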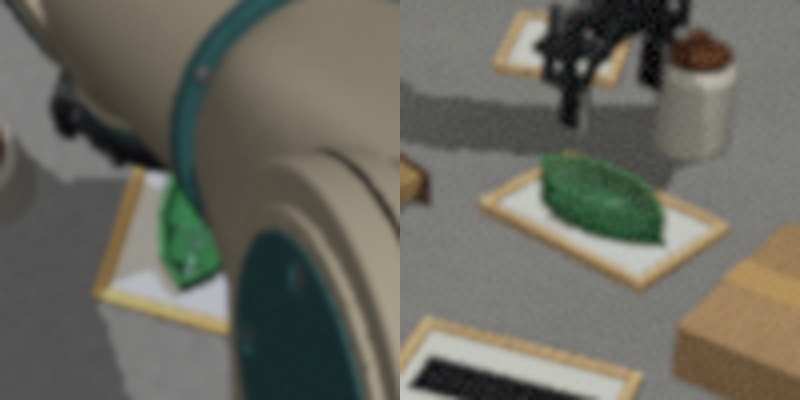

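step_arm --deltas '[[[1,-15,-3,0,0,0,-0.02],[1,-20,-4,0,0,0,-0.02],[1,-20,-4,0,0,0,-0.02],[1,-20,-4,0,0,0,-0.02],[1,-20,-4,0,0,0,-0.02],[1,-20,-4,0,0,0,-0.02],[1,-20,-4,0,0,0,-0.02],[1,-20,-4,0,0,0,-0.02],[1,-20,-4,0,0,0,-0.006],[1,-18,-2,0,0,0,0]]]'

```text
clock: 8.03
eef_pos: [449.4, 85.6, 90.8]
tool_rot: [-3.135, -0.002, 2.721]
force: [-0.5, -1.1, -0.7]
width: 85.3
```

step_arm --deltas '[[[1,0,0,-10,0,0,0],[1,0,0,-15,0,0,0],[1,0,0,-15,0,0,0],[1,0,0,0,0,0,0]]]'

```text
clock: 8.37
eef_pos: [449.6, 86.1, 49.0]
tool_rot: [-3.133, -0.004, 2.723]
force: [-0.5, -0.8, -0.4]
width: 85.4
```

```bash
python3 look.py s1 450 87 50; python3 st.py; python3 - <<'E'
from h import *
f=np.load("tops1.npz"); im=f['im']; hsv=cv2.cvtColor(im,cv2.COLOR_RGB2HSV); a,b,c,e=186,105,250,185; s=hsv[b:e,a:c]
m=((s[...,1]>60)&(s[...,0]>40)&(s[...,0]<100)).astype(np.uint8)
cs,_=cv2.findContours(m,cv2.RETR_EXTERNAL,cv2.CHAIN_APPROX_NONE); ct=max(cs,key=cv2.contourArea)[:,0]+[a,b]; print(rect(cast("top",ct,36)))
cv2.imwrite('pics/ds.png',cv2.resize(im[b-20:e+80,a-40:c+80],None,fx=3,fy=3)[:,:,::-1])
E
```

```text
8.4667 [450.5  86.3  50.4] [-3.135e+00 -3.000e-03  2.722e+00] jaw 65.98608197295323 f [0.9 0.6 1. ] w 85.54051030387919 q [-0.07  0.72 -0.27  2.17  0.59  0.33  0.31] 8.0
[643.  120.1 103.7  53.5 -12.1]
```

View pics/looks1.png

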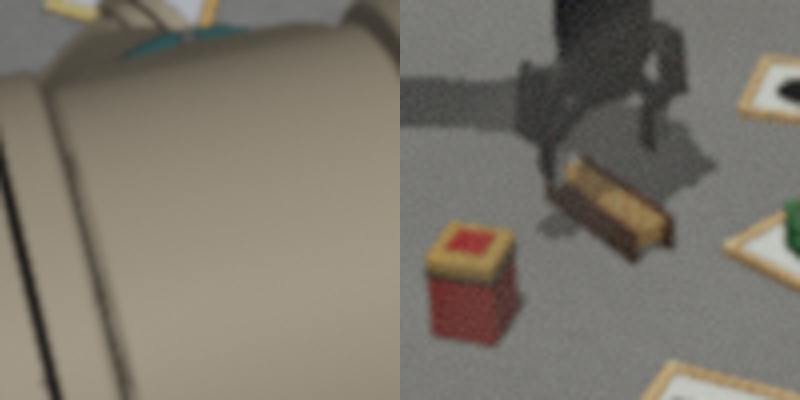

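View pics/ds.png

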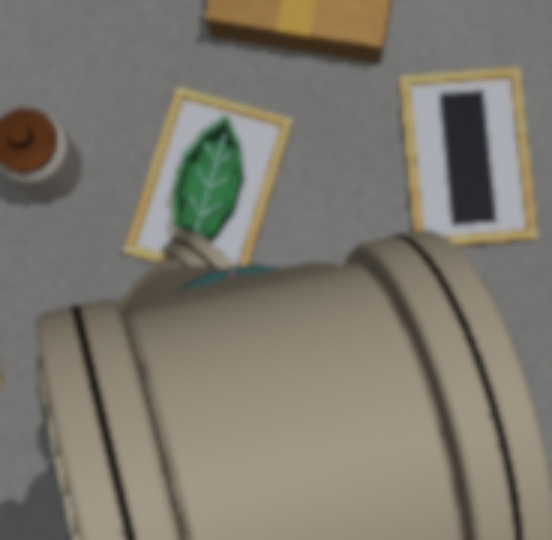

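step_arm --deltas '[[[1,0,0,-10,0,0,0],[1,0,0,-10,0,0,0],[1,0,0,-8,0,0,0],[1,0,0,-4,0,0,0],[1,0,0,-2,0,0,0],[1,0,0,0,0,0,0]]]'

```text
clock: 8.97
eef_pos: [450.8, 86.2, 16.6]
tool_rot: [-3.135, -0.002, 2.722]
force: [-0.8, -0.3, -0.5]
width: 85.5
```

step_arm --deltas '[[[0,0,0,0,0,0,0],[0,0,0,0,0,0,0],[0,0,0,0,0,0,0],[0,0,0,0,0,0,0],[0,0,0,0,0,0,0],[0,0,0,0,0,0,0],[0,0,0,0,0,0,0],[0,0,0,0,0,0,0]]]'

```text
clock: 9.63
eef_pos: [450.9, 86.3, 16.9]
tool_rot: [-3.136, -0.002, 2.722]
force: [-0.3, 0.4, 7.0]
width: 40.0
```

```bash
python3 look.py s2 450 87 50; python3 st.py
```

```text
9.7333 [450.9  86.4  16.9] [-3.136e+00 -2.000e-03  2.722e+00] jaw 65.96591602787862 f [-1.6 -0.6  6.2] w 40.093459548158464 q [-0.1   0.78 -0.22  2.18  0.7   0.25  0.21] 8.0
```

View pics/looks2.png

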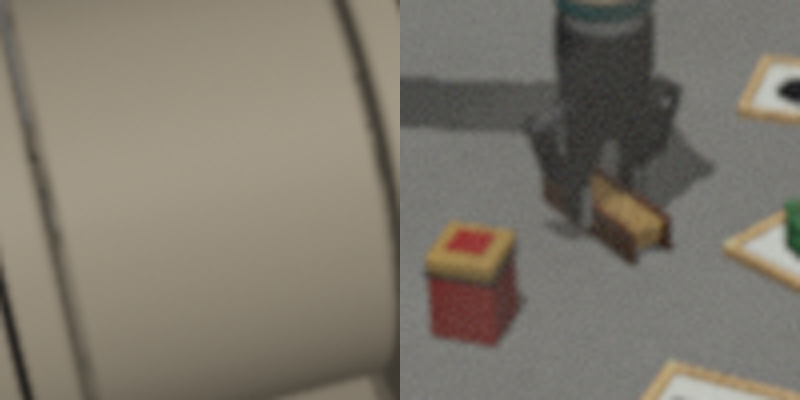

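step_arm --deltas '[[[0,0,0,5,0,0,0],[0,0,0,10,0,0,0],[0,0,0,15,0,0,0],[0,5,-5,15,0,0,0.03],[0,12,-10,15,0,0,0.04],[0,20,-18,0,0,0,0.05],[0,20,-18,0,0,0,0.05],[0,20,-18,0,0,0,0.05],[0,20,-18,0,0,0,0.05],[0,20,-18,0,0,0,0.05]]]'

```text
clock: 10.57
eef_pos: [568.0, -20.3, 76.6]
tool_rot: [-3.135, -0.003, 3.044]
force: [0.4, 0.2, -1.2]
width: 39.9
```

step_arm --deltas '[[[0,20,-18,0,0,0,0.05],[0,20,-18,0,0,0,0.05],[0,20,-18,0,0,0,0.05],[0,20,-18,0,0,0,0.05],[0,15,-12,0,0,0,0],[0,10,-6,0,0,0,0],[0,0,0,0,0,0,0],[0,0,0,0,0,0,0]]]'

```text
clock: 11.23
eef_pos: [671.8, -108.9, 75.9]
tool_rot: [-3.136, -0.004, -3.042]
force: [0.1, -0.8, -0.2]
width: 39.7
```

```bash
python3 look.py s4 673 -108 50; python3 st.py
```

```text
11.3333 [ 671.2 -107.6   76.2] [-3.136 -0.004 -3.04 ] jaw -264.1592853695706 f [-0.7  0.6 -0.9] w 40.07807352933788 q [ 0.46  0.94 -0.64  1.53  0.68  0.9   1.25] 8.0
```

View pics/looks4.png

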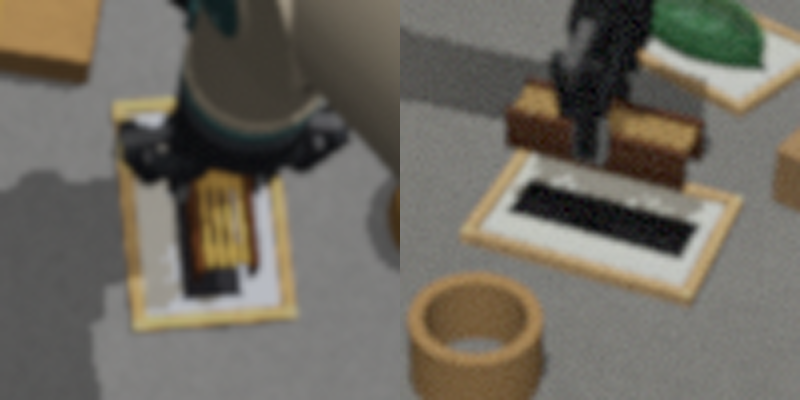

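step_arm --deltas '[[[0,1.5,-0.5,-10,0,0,0],[0,0,0,-15,0,0,0],[0,0,0,-12,0,0,0],[0,0,0,-6,0,0,0],[0,0,0,-3,0,0,0],[0,0,0,-2,0,0,0],[0,0,0,-2,0,0,0],[0,0,0,-1,0,0,0],[0,0,0,0,0,0,0]]]'

```text
clock: 12.08
eef_pos: [674.2, -109.3, 25.4]
tool_rot: [-3.135, -0.002, -3.041]
force: [0.1, 0.2, -0.7]
width: 40.1
```

step_arm --deltas '[[[0,-0.5,0,-1,0,0,0],[0,0,0,-1,0,0,0],[0,0,0,-1,0,0,0],[0,0,0,0,0,0,0]]]'

```text
clock: 12.42
eef_pos: [673.7, -109.4, 23.0]
tool_rot: [-3.134, -0.002, -3.041]
force: [-0.7, -0.1, 4.8]
width: 40.0
```

```bash
python3 look.py s5 673 -108 50; python3 st.py
```

```text
12.5167 [ 673.7 -109.4   23. ] [-3.135e+00 -2.000e-03 -3.041e+00] jaw -264.25621864175434 f [-2.3 -0.   5.3] w 39.732248801255345 q [ 0.44  1.01 -0.6   1.54  0.72  0.82  1.22] 8.0
```

View pics/looks5.png

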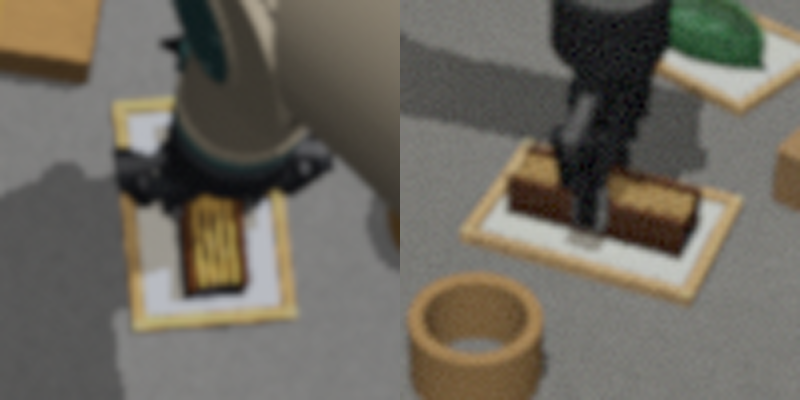

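step_arm --deltas '[[[0.65,0,0,0,0,0,0],[0.65,0,0,0,0,0,0],[0.65,0,0,0,0,0,0],[0.65,0,0,0,0,0,0],[0.65,0,0,5,0,0,0],[0.8,0,0,15,0,0,0],[1,0,0,25,0,0,0],[1,0,0,30,0,0,0],[1,-10,1,25,0,0,0.02],[1,-20,2,5,0,0,0.03]]]'

```text
clock: 13.35
eef_pos: [648.4, -105.5, 133.6]
tool_rot: [-3.133, 0.009, -2.991]
force: [0.1, 0.8, 0.6]
width: 85.5
```

step_arm --deltas '[[[1,-25,3,0,0,0,0.03],[1,-25,3,0,0,0,0.03],[1,-25,3,0,0,0,0.03],[1,-25,3,0,0,0,0],[1,-25,3,0,0,0,0],[1,-25,3,0,0,0,0],[1,-25,3,0,0,0,0],[1,-20,3,0,0,0,0],[1,-12,2,0,0,0,0],[1,0,0,0,0,0,0]]]'

```text
clock: 14.18
eef_pos: [434.0, -80.4, 128.3]
tool_rot: [-3.133, -0.005, -2.9]
force: [0.6, 0.9, 0.3]
width: 85.2
```

```bash
python3 look.py t1 437 -80 50; python3 st.py; python3 - <<'E'
from h import *
im=np.load("topt1.npz")['im']
cv2.imwrite('pics/ds2.png',cv2.resize(im[90:290,150:400],None,fx=2.5,fy=2.5)[:,:,::-1])
E
```

```text
14.2833 [437.8 -80.5 128.3] [-3.133 -0.    -2.901] jaw -256.2103243747184 f [ 0.5  0.1 -0.5] w 85.60048361015168 q [ 0.59  0.62 -0.7   2.17  0.73  0.6   1.17] 8.0
```

View pics/lookt1.png

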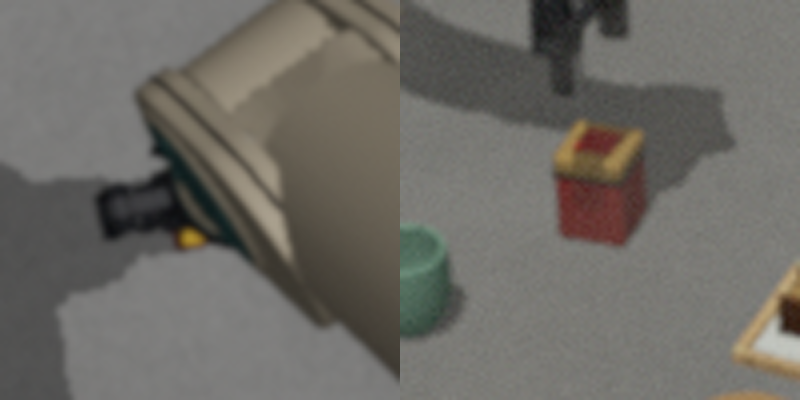

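View pics/ds2.png

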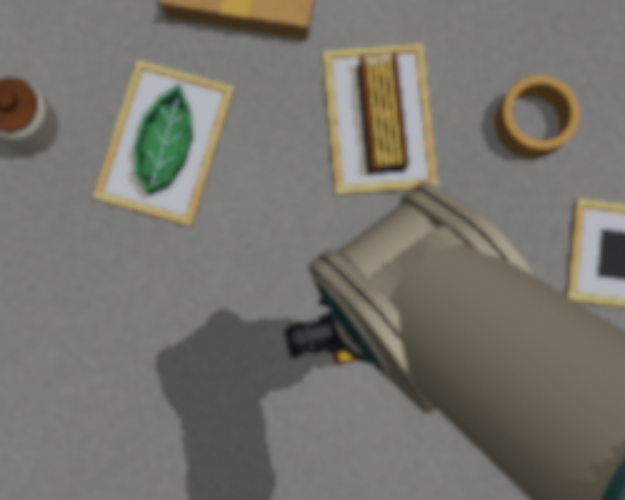

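```bash
cat > chk.py <<'E'
import sys
from h import *
f=np.load(f"top{sys.argv[1]}.npz"); im,d=f['im'],f['d']; hsv=cv2.cvtColor(im,cv2.COLOR_RGB2HSV); P=cloud("top",d)
T=dict(dish=(186,112,245,182,36,(642.5,124.3)),stand=(277,105,327,170,38,(673,-108.5)),tin=(374,160,424,218,78,(526.5,-368.6)),cup=(95,165,150,224,66,(500,366)))
for k in sys.argv[2:]:
    a,b,c,e,h,tg=T[k]; z=P[b:e,a:c,2]; H,S,V=[hsv[b:e,a:c,i] for i in range(3)]
    if k in('dish','cup'): m=(S>55)&(H>40)&(H<100)
    else: m=(d[b:e,a:c]>0)&(z>h-14)&(z<h+15)
    n,l,st,_=cv2.connectedComponentsWithStats(m.astype(np.uint8)); j=1+st[1:,4].argmax(); m=l==j
    vv,uu=np.nonzero(m); q=cast("top",np.c_[uu+a,vv+b],h); r=rect(q); zz=z[m&(d[b:e,a:c]>0)]
    print(k,'rect',r,'cen',q.mean(0)[:2].round(1),'err',(r[:2]-tg).round(1),'ztop',np.percentile(zz,[50,90]).round(1))
E
python3 chk.py t1 dish stand
```

```text
dish rect [638.7 120.9 116.4  53.8 -14. ] cen [636.3 121.7] err [-3.8 -3.4] ztop [15.8 35.3]
stand rect [ 672.3 -108.6  123.3   42.3    5.8] cen [ 673.  -108.6] err [-0.7 -0.1] ztop [34.6 38.4]
```

step_arm --deltas '[[[1,0,0,-15,0,0,0],[1,0,0,-15,0,0,0],[1,0,0,-10,0,0,0],[1,0,0,0,0,0,0]]]'

```text
clock: 14.62
eef_pos: [437.5, -80.3, 86.1]
tool_rot: [-3.135, -0.003, -2.901]
force: [-0.4, -0.8, 0.5]
width: 85.7
```

```bash
python3 look.py t2 437 -80 50; python3 st.py
```

```text
14.7167 [437.8 -80.1  87.4] [-3.135e+00 -2.000e-03 -2.901e+00] jaw -256.2180988332483 f [ 1.  -0.2  0.2] w 85.28293651830201 q [ 0.52  0.68 -0.6   2.19  0.84  0.51  1.07] 8.0
```

View pics/lookt2.png

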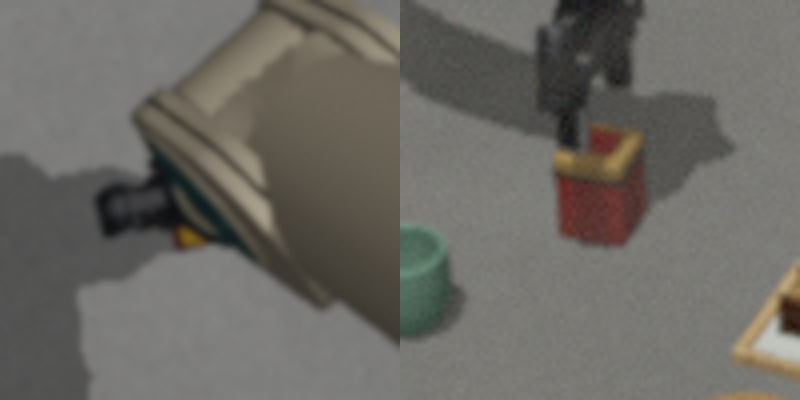

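```bash
python3 - <<'E'
from h import *
K,D,R,t=cam("scene"); im=np.load("scenet2.npz")['im']
a=np.radians(103.8); j=np.array([np.cos(a),np.sin(a),0]); n=np.array([-j[1],j[0],0]); o=np.array([437.8,-80.1,0])
z=lambda h:np.array([0,0,h])
pts=[o+s*j*w+n*k*11+z(h) for s in(1,-1) for w in(42.7,) for k in(1,-1) for h in(79,90)]
v=cv2.resize(im,None,fx=4,fy=4,interpolation=cv2.INTER_CUBIC)[:,:,::-1].copy()
def P(p): return tuple((4*cv2.projectPoints(np.array([p]),cv2.Rodrigues(R)[0],t,K,D)[0].ravel()+1.5).astype(int))
for i in range(0,8,2): cv2.line(v,P(pts[i]),P(pts[i+1]),(255,0,255),1)
b=np.radians(14); e1=np.array([np.cos(b),np.sin(b),0]);e2=np.array([-e1[1],e1[0],0]); c=np.array([437.1,-80.7,72])
q=[c+26*(x*e1+y*e2) for x,y in((1,1),(1,-1),(-1,-1),(-1,1),(1,1))]
for i in range(4): cv2.line(v,P(q[i]),P(q[i+1]),(255,255,0),1)
u,w=P(c); cv2.imwrite('pics/tp.png',v[w-250:w+250,u-250:u+250])
E
```

```text
(no output)
```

View pics/tp.png

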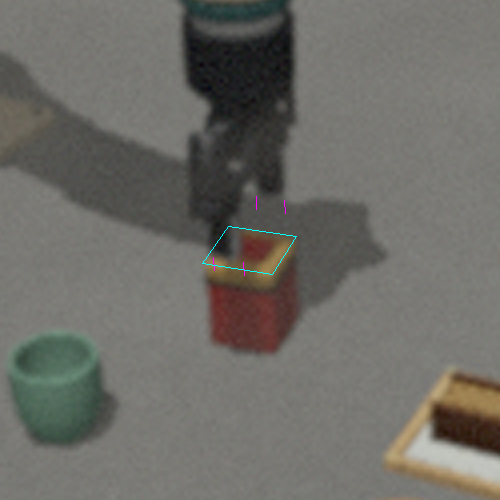

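step_arm --deltas '[[[1,0,0,-8,0,0,0],[1,0,0,-8,0,0,0],[1,0,0,-12,0,0,0],[1,0,0,-12,0,0,0],[1,0,0,-10,0,0,0],[1,0,0,-5,0,0,0],[1,0,0,0,0,0,0]]]'

```text
clock: 15.3
eef_pos: [436.1, -80.2, 31.3]
tool_rot: [-3.135, -0.004, -2.901]
force: [-0.6, -0.3, 0.1]
width: 85.6
```

step_arm --deltas '[[[0,0,0,0,0,0,0],[0,0,0,0,0,0,0],[0,0,0,0,0,0,0],[0,0,0,0,0,0,0],[0,0,0,0,0,0,0],[0,0,0,0,0,0,0],[0,0,0,0,0,0,0]]]'

```text
clock: 15.88
eef_pos: [436.9, -80.4, 32.9]
tool_rot: [-3.134, -0.001, -2.901]
force: [-1.1, -0.8, 6.6]
width: 51.7
```

```bash
python3 look.py t3 437 -80 50; python3 st.py
```

```text
15.9833 [436.9 -80.3  32.9] [-3.134e+00 -1.000e-03 -2.901e+00] jaw -256.23064274523466 f [-0.3  0.4  5.9] w 51.59207898583308 q [ 0.41  0.77 -0.44  2.22  1.02  0.37  0.91] 8.0
```

View pics/lookt3.png

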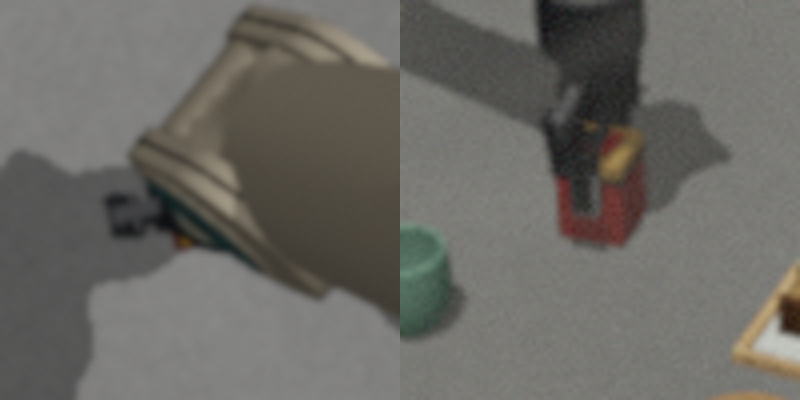

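step_arm --deltas '[[[0,0,0,6,0,0,0],[0,0,0,12,0,0,0],[0,0,0,18,0,0,0],[0,0,0,20,0,0,0],[0,4,-10,18,0,0,-0.03],[0,8,-20,6,0,0,-0.04],[0,9,-28,0,0,0,-0.04],[0,9,-30,0,0,0,-0.04],[0,9,-30,0,0,0,-0.04],[0,9,-30,0,0,0,-0.04]]]'

```text
clock: 16.82
eef_pos: [484.2, -230.0, 112.7]
tool_rot: [-3.135, -0.003, -3.133]
force: [-0.5, -0.4, -1.4]
width: 51.6
```

step_arm --deltas '[[[0,9,-30,0,0,0,-0.04],[0,9,-30,0,0,0,-0.04],[0,9,-30,0,0,0,-0.04],[0,8,-25,0,0,0,-0.013],[0,4.5,-15,0,0,0,0],[0,2,-8,0,0,0,0],[0,0,0,0,0,0,0],[0,0,0,0,0,0,0]]]'

```text
clock: 17.48
eef_pos: [525.5, -365.2, 112.1]
tool_rot: [-3.136, -0.004, 3.019]
force: [0.1, 0.5, -1.2]
width: 51.5
```

```bash
python3 look.py t4 526 -368 50; python3 st.py
```

```text
17.5833 [ 525.8 -364.2  112.3] [-3.136e+00 -3.000e-03  3.021e+00] jaw 83.11239397625243 f [ 0.3 -1.  -1.5] w 51.91184146373615 q [ 0.93  0.84 -0.64  1.64  0.63  0.87  1.48] 8.0
```

View pics/lookt4.png

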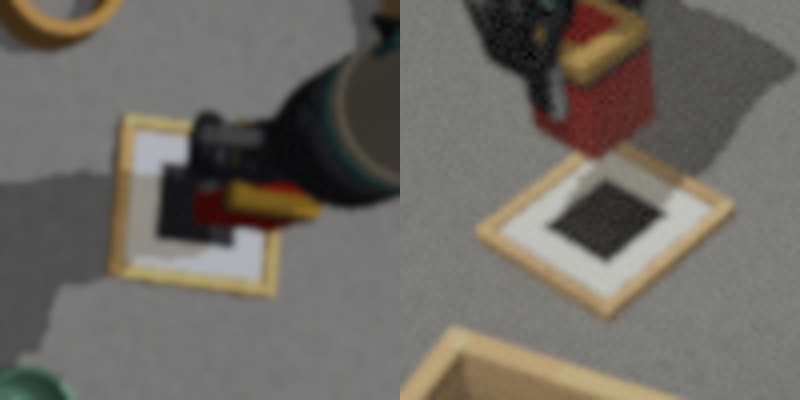

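step_arm --deltas '[[[0,1,-4,-15,0,0,0],[0,0,0,-20,0,0,0],[0,0,0,-15,0,0,0],[0,0,0,-10,0,0,0],[0,0,0,-5,0,0,0],[0,0,0,-3,0,0,0],[0,0,0,-2,0,0,0],[0,0,0,0,0,0,0]]]'

```text
clock: 18.25
eef_pos: [527.3, -370.2, 42.4]
tool_rot: [-3.135, -0.002, 3.019]
force: [-0.3, -0.4, -1.1]
width: 51.6
```

step_arm --deltas '[[[0,-0.5,1,-1,0,0,0],[0,0,0,-1,0,0,0],[0,0,0,-1,0,0,0],[0,0,0,0,0,0,0]]]'

```text
clock: 18.58
eef_pos: [526.5, -369.4, 39.4]
tool_rot: [-3.135, -0.002, 3.019]
force: [-0.1, -0.9, -1.8]
width: 51.9
```

```bash
python3 look.py t5 526 -368 50; python3 st.py
```

```text
18.6833 [ 526.6 -369.5   39.4] [-3.135e+00 -2.000e-03  3.019e+00] jaw 82.97200068999948 f [-0.7  0.  -2.4] w 51.98652203839625 q [ 0.9   0.94 -0.58  1.66  0.71  0.76  1.42] 8.0
```

View pics/lookt5.png

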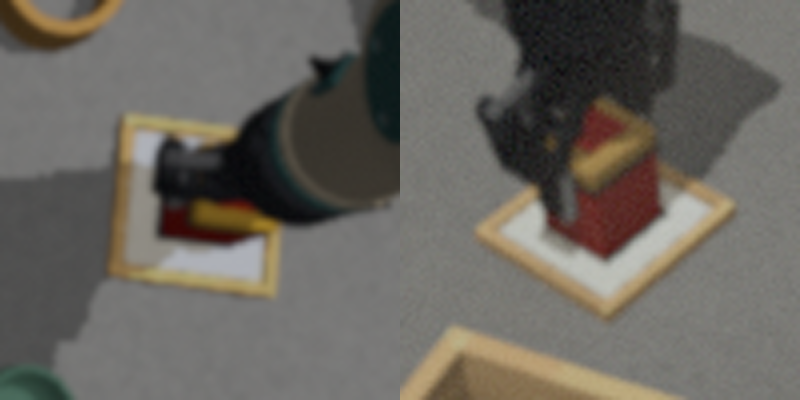

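step_arm --deltas '[[[0,0,0,-0.7,0,0,0],[0,0,0,-0.7,0,0,0],[0,0,0,0,0,0,0]]]'

```text
clock: 18.93
eef_pos: [526.6, -369.5, 39.0]
tool_rot: [-3.134, -0.002, 3.019]
force: [-2.2, 0.5, 6.4]
width: 51.9
```

step_arm --deltas '[[[0.8,0,0,0,0,0,0],[0.8,0,0,0,0,0,0],[0.8,0,0,0,0,0,0],[0.9,0,0,0,0,0,0],[1,0,0,10,0,0,0],[1,0,0,20,0,0,0],[1,0,0,30,0,0,0],[1,0,0,30,0,0,0],[1,-10,10,5,0,0,0],[1,-20,20,0,0,0,0]]]'

```text
clock: 19.77
eef_pos: [500.3, -341.8, 136.3]
tool_rot: [-3.132, 0.006, 3.016]
force: [0.7, 1.0, -0.1]
width: 85.4
```

step_arm --deltas '[[[1,-25,23,0,0,0,0],[1,-25,23,0,0,0,0],[1,-25,23,0,0,0,0],[1,-20,18,0,0,0,0],[1,-12,12,0,0,0,0],[1,-3,3,0,0,0,0],[1,0,0,0,0,0,0],[1,0,0,0,0,0,0]]]'

```text
clock: 20.43
eef_pos: [388.0, -238.2, 133.4]
tool_rot: [-3.134, -0.0, 3.019]
force: [-1.0, 0.1, -0.1]
width: 85.1
```

```bash
python3 look.py c1 386 -237 50; python3 st.py; python3 chk.py c1 tin stand dish; python3 - <<'E'
from h import *
im=np.load("topc1.npz")['im']
cv2.imwrite('pics/ds3.png',cv2.resize(im[90:290,190:440],None,fx=2.5,fy=2.5)[:,:,::-1])
E
```

```text
20.5333 [ 388.  -238.3  133. ] [-3.135e+00 -1.000e-03  3.018e+00] jaw 82.92054741915996 f [ 0.4 -0.3 -0.7] w 85.4048870174158 q [ 0.92  0.61 -0.64  2.14  0.66  0.6   1.25] 8.0
tin rect [ 526.8 -368.4   56.    54.5   82.4] cen [ 526.9 -369. ] err [0.3 0.2] ztop [77.8 80.5]
stand rect [ 672.3 -108.6  123.3   42.3    5.8] cen [ 672.8 -108.7] err [-0.7 -0.1] ztop [34.8 38.4]
dish rect [639.  120.8 117.1  53.8 -14. ] cen [636.4 121.6] err [-3.5 -3.5] ztop [15.7 35.4]
```

View pics/lookc1.png

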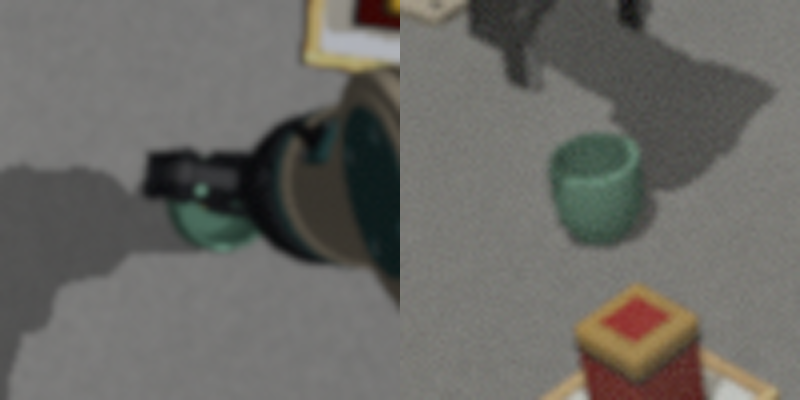

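View pics/ds3.png

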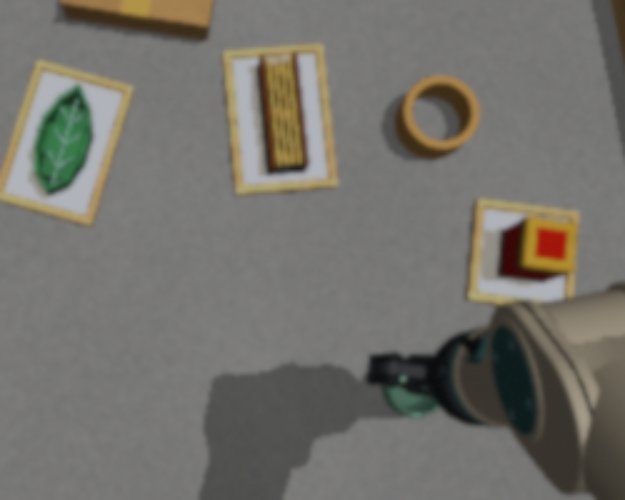

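step_arm --deltas '[[[1,-1.5,0.5,-15,0,0,0],[1,0,0,-20,0,0,0],[1,0,0,-15,0,0,0],[1,0,0,-5,0,0,0],[1,0,0,0,0,0,0]]]'

```text
clock: 20.95
eef_pos: [385.1, -236.9, 76.7]
tool_rot: [-3.136, -0.004, 3.019]
force: [0.0, -0.7, -1.1]
width: 85.4
```

```bash
python3 look.py c2 386 -237 40; python3 st.py
```

```text
21.05 [ 385.7 -237.    78. ] [-3.135e+00 -2.000e-03  3.019e+00] jaw 82.97559011693002 f [ 0.8  1.3 -0.7] w 85.58380129115976 q [ 0.83  0.69 -0.51  2.18  0.79  0.47  1.13] 8.0
```

View pics/lookc2.png

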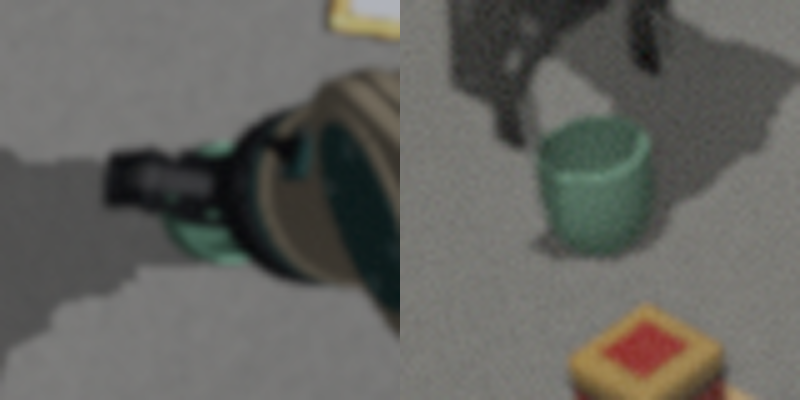

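```bash
python3 - <<'E'
from h import *
K,D,R,t=cam("scene"); im=np.load("scenec2.npz")['im']
a=np.radians(83); j=np.array([np.cos(a),np.sin(a),0]); n=np.array([-j[1],j[0],0]); o=np.array([385.7,-237,0])
z=lambda h:np.array([0,0,h])
pts=[o+s*j*42.7+n*k*11+z(h) for s in(1,-1) for k in(1,-1) for h in(70,95)]
v=cv2.resize(im,None,fx=4,fy=4,interpolation=cv2.INTER_CUBIC)[:,:,::-1].copy()
def P(p): return tuple((4*cv2.projectPoints(np.array([p]),cv2.Rodrigues(R)[0],t,K,D)[0].ravel()+1.5).astype(int))
for i in range(0,8,2): cv2.line(v,P(pts[i]),P(pts[i+1]),(255,0,255),1)
for c,r,col in(((385.7,-237.5,60),30,(255,255,0)),((385.7,-237.5,0),20,(0,255,255))):
    q=[P(np.array(c)+r*np.array([np.cos(b),np.sin(b),0])) for b in np.linspace(0,2*np.pi,40)]
    for i in range(39): cv2.line(v,q[i],q[i+1],col,1)
u,w=P(np.array([386,-237.,60])); v=v[w-125:w+125,u-125:u+125]; cv2.imwrite('pics/cp.png',cv2.resize(v,None,fx=2,fy=2))
E
```

```text
(no output)
```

View pics/cp.png

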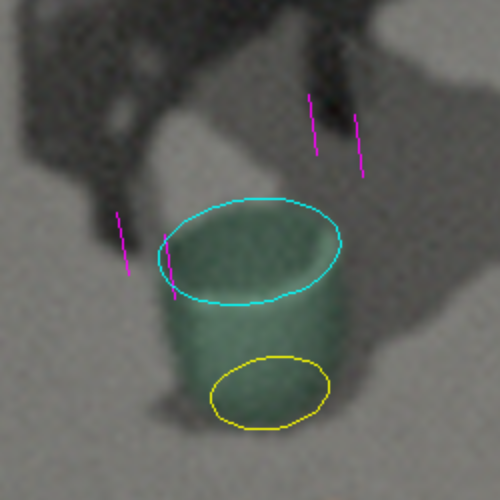

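step_arm --deltas '[[[1,0,0,-8,0,0,0],[1,0,0,-12,0,0,0],[1,0,0,-12,0,0,0],[1,0,0,-10,0,0,0],[1,0,0,-7,0,0,0],[1,0,0,0,0,0,0],[1,0,0,0,0,0,0]]]'

```text
clock: 21.63
eef_pos: [385.2, -236.8, 28.9]
tool_rot: [-3.135, -0.003, 3.019]
force: [-1.3, -0.2, 0.5]
width: 85.7
```

```bash
python3 look.py c3 386 -237 40; python3 st.py
```

```text
21.7333 [ 385.4 -237.    29.3] [-3.135e+00 -2.000e-03  3.019e+00] jaw 82.97418395144686 f [-0.  -0.8 -0. ] w 85.21596344687099 q [ 0.74  0.77 -0.37  2.2   0.93  0.33  1.01] 8.0
```

View pics/lookc3.png

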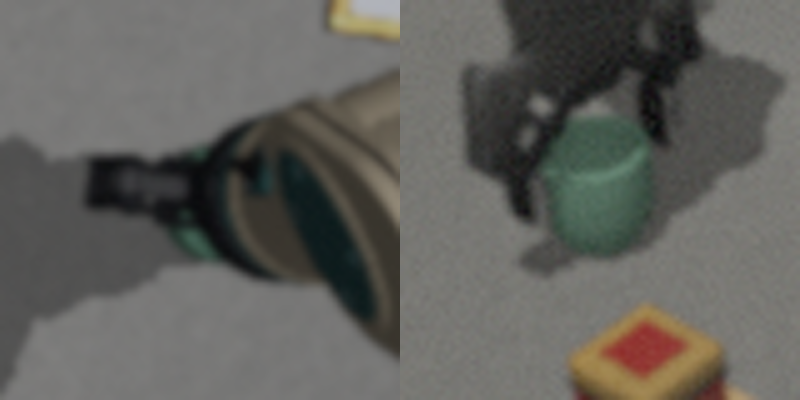

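step_arm --deltas '[[[0,0,0,0,0,0,0],[0,0,0,0,0,0,0],[0,0,0,0,0,0,0],[0,0,0,0,0,0,0],[0,0,0,0,0,0,0],[0,0,0,0,0,0,0],[0,0,0,0,0,0,0]]]'

```text
clock: 22.32
eef_pos: [385.3, -237.3, 30.0]
tool_rot: [-3.133, -0.001, 3.019]
force: [-1.7, -0.4, 12.6]
width: 60.6
```

step_arm --deltas '[[[0,0,0,3,0,0,0],[0,0,0,4,0,0,0],[0,0,0,4,0,0,0],[0,0,0,0,0,0,0]]]'

```text
clock: 22.65
eef_pos: [385.3, -237.0, 40.5]
tool_rot: [-3.135, -0.002, 3.019]
force: [-0.4, -0.3, -0.6]
width: 60.5
```

```bash
python3 look.py c4 386 -237 40; python3 st.py
```

```text
22.75 [ 385.1 -237.    40. ] [-3.135e+00 -2.000e-03  3.019e+00] jaw 82.95408686963953 f [-0.6 -0.6 -1.6] w 60.72214706045105 q [ 0.76  0.75 -0.41  2.2   0.9   0.36  1.04] 8.0
```

View pics/lookc4.png

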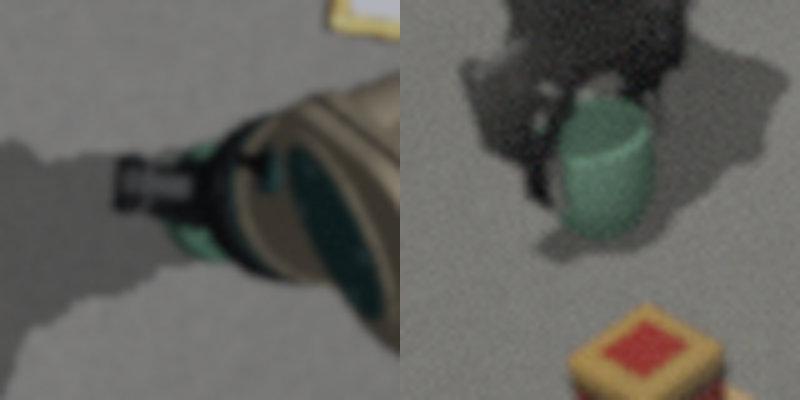

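step_arm --deltas '[[[0,0,0,8,0,0,0],[0,0,0,12,0,0,0],[0,0,0,16,0,0,0],[0,5,5,16,0,0,0],[0,10,12,16,0,0,0],[0,15,20,0,0,0,0],[0,15,26,0,0,0,0],[0,15,30,0,0,0,0],[0,15,30,0,0,0,0],[0,15,30,0,0,0,0]]]'

```text
clock: 23.58
eef_pos: [475.2, -82.5, 108.2]
tool_rot: [-3.135, -0.003, 3.019]
force: [1.2, 0.0, -1.0]
width: 60.4
```

step_arm --deltas '[[[0,15,30,0,0,0,0],[0,5,30,0,0,0,0],[0,5,30,0,0,0,0],[0,0,30,0,0,0,0],[0,0,30,0,0,0,0],[0,0,30,0,0,0,0],[0,0,30,0,0,0,0],[0,0,30,0,0,0,0],[0,0,30,0,0,0,0],[0,0,30,0,0,0,0]]]'

```text
clock: 24.42
eef_pos: [499.4, 217.5, 108.1]
tool_rot: [-3.135, -0.004, 3.019]
force: [0.7, -0.1, -0.3]
width: 60.5
```

step_arm --deltas '[[[0,0,30,0,0,0,0],[0,0,30,0,0,0,0],[0,0,28,0,0,0,0],[0,0,24,0,0,0,0],[0,0,18,0,0,0,0],[0,0,10,0,0,0,0],[0,0,5,0,0,0,0],[0,0,0,0,0,0,0],[0,0,0,0,0,0,0]]]'

```text
clock: 25.17
eef_pos: [500.1, 359.5, 107.6]
tool_rot: [-3.133, -0.003, 3.018]
force: [-0.0, -0.4, -1.9]
width: 60.5
```

```bash
python3 look.py c5 500 366 50; python3 st.py
```

```text
25.2667 [500.4 359.1 107.6] [-3.133e+00 -3.000e-03  3.017e+00] jaw 82.87163730556995 f [ 0.1 -0.6 -1.4] w 60.2091133413044 q [-0.34  0.8  -0.55  1.71  0.56  0.8   0.29] 8.0
```

View pics/lookc5.png

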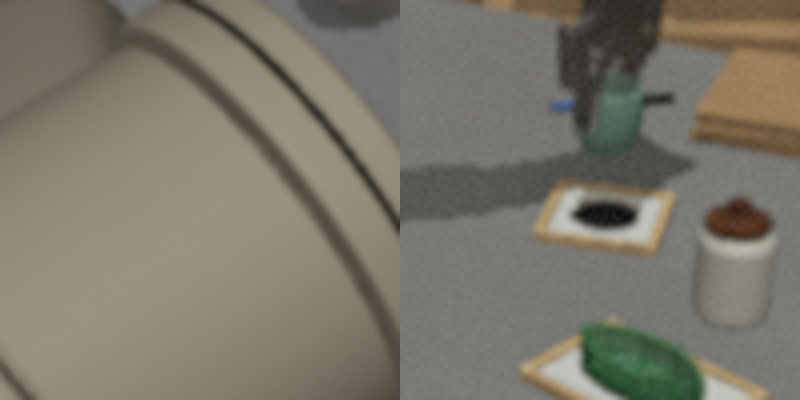

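step_arm --deltas '[[[0,0,4,-10,0,0,0],[0,0,3,-20,0,0,0],[0,0,0,-18,0,0,0],[0,0,0,-10,0,0,0],[0,0,0,-5,0,0,0],[0,0,0,-3,0,0,0],[0,0,0,0,0,0,0],[0,0,0,0,0,0,0]]]'

```text
clock: 25.93
eef_pos: [500.4, 368.4, 42.4]
tool_rot: [-3.136, -0.002, 3.019]
force: [-1.3, -0.7, -0.5]
width: 60.4
```

```bash
python3 look.py c6 500 366 40; python3 st.py
```

```text
26.0333 [500.6 368.6  42.7] [-3.136e+00 -2.000e-03  3.019e+00] jaw 82.96469009169061 f [ 0.3  0.7 -1.4] w 60.602876250926336 q [-0.39  0.89 -0.49  1.72  0.62  0.69  0.23] 8.0
```

View pics/lookc6.png

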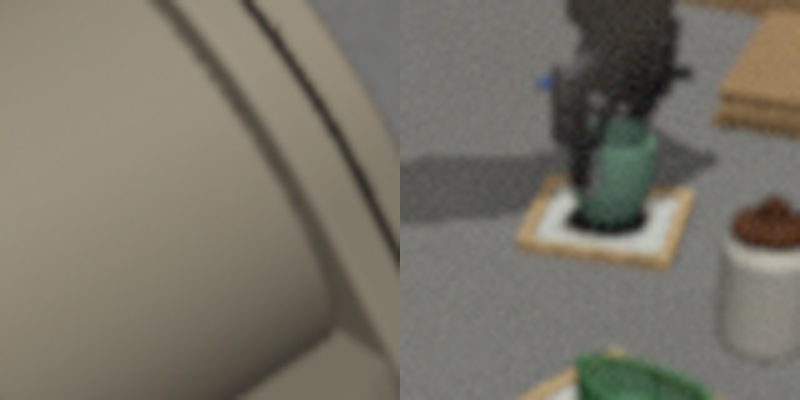

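step_arm --deltas '[[[0,0,-2,-2,0,0,0],[0,0,0,-1.5,0,0,0],[0,0,0,-1,0,0,0],[0,0,0,-1,0,0,0],[0,0,0,0,0,0,0]]]'

```text
clock: 26.45
eef_pos: [500.1, 366.1, 36.3]
tool_rot: [-3.135, -0.003, 3.019]
force: [-0.5, 0.3, -1.3]
width: 61.1
```

step_arm --deltas '[[[0,0,0,-0.7,0,0,0],[0,0,0,-0.5,0,0,0],[0,0,0,0,0,0,0]]]'

```text
clock: 26.7
eef_pos: [500.1, 366.2, 36.2]
tool_rot: [-3.135, -0.002, 3.019]
force: [-1.0, -1.3, 6.7]
width: 60.6
```

step_arm --deltas '[[[0.85,0,0,0,0,0,0],[0.85,0,0,0,0,0,0],[0.9,0,0,0,0,0,0],[1,0,0,0,0,0,0],[1,0,0,0,0,0,0],[1,0,0,8,0,0,0],[1,0,0,15,0,0,0],[1,0,0,25,0,0,0],[1,0,0,30,0,0,0],[1,0,0,30,0,0,0]]]'

```text
clock: 27.53
eef_pos: [499.5, 366.0, 144.4]
tool_rot: [-3.134, -0.004, 3.019]
force: [0.8, -0.7, -0.3]
width: 85.1
```

step_arm --deltas '[[[1,-10,15,10,0,0,0],[1,-20,25,0,0,0,0],[1,-20,30,0,0,0,0],[1,-20,30,0,0,0,0],[1,-20,30,0,0,0,0],[1,-20,30,0,0,0,0],[1,-20,30,0,0,0,0],[1,-20,20,0,0,0,0],[1,0,0,0,0,0,0],[1,0,0,0,0,0,0]]]'

```text
clock: 28.37
eef_pos: [347.2, 578.0, 153.7]
tool_rot: [-3.136, -0.004, 3.024]
force: [-0.0, -0.6, -0.1]
width: 85.5
```

```bash
python3 look.py f1 500 366 50; python3 st.py; python3 chk.py f1 tin stand dish cup; python3 - <<'E'
from h import *
im=np.load("topf1.npz")['im']
cv2.imwrite('pics/ds4.png',cv2.resize(im[90:275,85:435],None,fx=2.28,fy=2.28)[:,:,::-1])
E
```

```text
28.4667 [351.  575.2 153.2] [-3.134e+00 -1.000e-03  3.018e+00] jaw 82.93827234816371 f [-0.1 -0.5  0.7] w 85.3686071625046 q [-0.76  0.82 -0.56  1.51  0.49  0.97 -0.01] 8.0
tin rect [ 527.2 -368.6   55.9   54.2   81.8] cen [ 526.9 -368.8] err [0.7 0. ] ztop [77.7 80.2]
stand rect [ 672.3 -108.5  123.3   42.5    5.8] cen [ 672.6 -108.5] err [-0.7  0. ] ztop [34.7 38.8]
dish rect [639.  120.8 117.1  53.8 -14. ] cen [636.4 121.6] err [-3.5 -3.5] ztop [15.5 35.3]
cup rect [497.  356.2  64.1  58.7 -86.4] cen [496.6 356.9] err [-3.  -9.8] ztop [34.9 63.5]
```

View pics/lookf1.png

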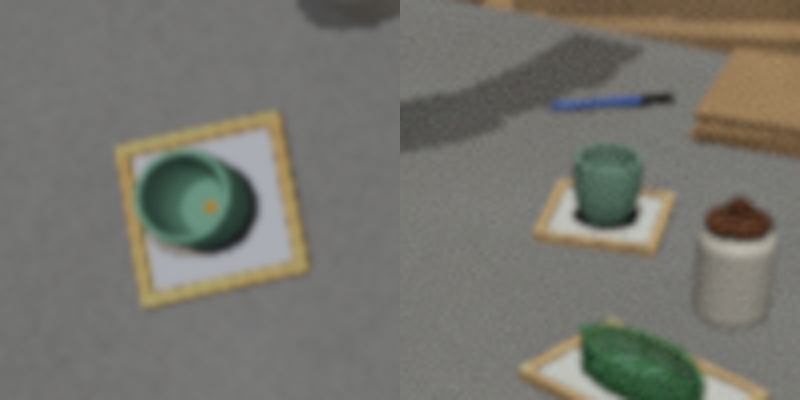

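View pics/ds4.png

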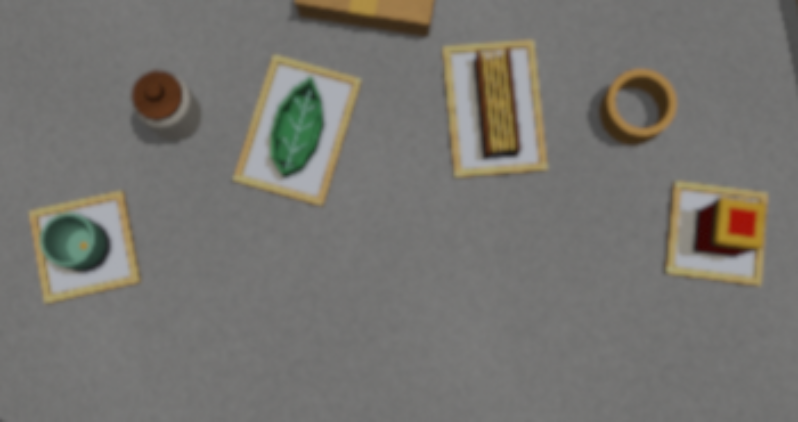

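```bash
python3 - <<'E'
from h import *
K,D,R,t=cam("top"); print('cam',(-R.T@t).round())
f=np.load("topf1.npz"); im,d=f['im'],f['d']; hsv=cv2.cvtColor(im,cv2.COLOR_RGB2HSV); P=cloud("top",d)
a,b,c,e=95,165,150,224; z=P[b:e,a:c,2]; S,H=hsv[b:e,a:c,1],hsv[b:e,a:c,0]
g=(S>55)&(H>40)&(H<100); m=g&(d[b:e,a:c]>0)&(z>58); vv,uu=np.nonzero(m); q=cast("top",np.c_[uu+a,vv+b],66)[:,:2]
A=np.c_[2*q,np.ones(len(q))]; s=np.linalg.lstsq(A,(q**2).sum(1),rcond=None)[0]; print('rim fit',s[:2].round(1),2*np.sqrt(s[2]+s[:2]@s[:2]),len(q))
vv,uu=np.nonzero(g); q=cast("top",np.c_[uu+a,vv+b],66)[:,:2]; print('far edge y centre',q[:,1].max()-30)
# scene: project hypotheses for cup
K,D,R,t=cam("scene"); im=np.load("scenef1.npz")['im']; v=cv2.resize(im,None,fx=4,fy=4,interpolation=cv2.INTER_CUBIC)[:,:,::-1].copy()
P_=lambda p: tuple((4*cv2.projectPoints(np.array([p],float),cv2.Rodrigues(R)[0],t,K,D)[0].ravel()+1.5).astype(int))
for z,r in((66,30),(6,20)):
    o=[P_([500+r*np.cos(k),366+r*np.sin(k),z]) for k in np.linspace(0,6.283,40)]
    cv2.polylines(v,[np.array(o)],True,(255,0,255),1)
u,w=P_([500,366,30]); cv2.imwrite('pics/cf.png',cv2.resize(v[w-110:w+110,u-110:u+110],None,fx=2.5,fy=2.5))
E
```

```text
cam [ 3.62e+02 -1.00e+00  1.04e+03]
rim fit [499.5 362.3] 54.11186717954525 100
far edge y centre 359.0214057459672
```

View pics/cf.png

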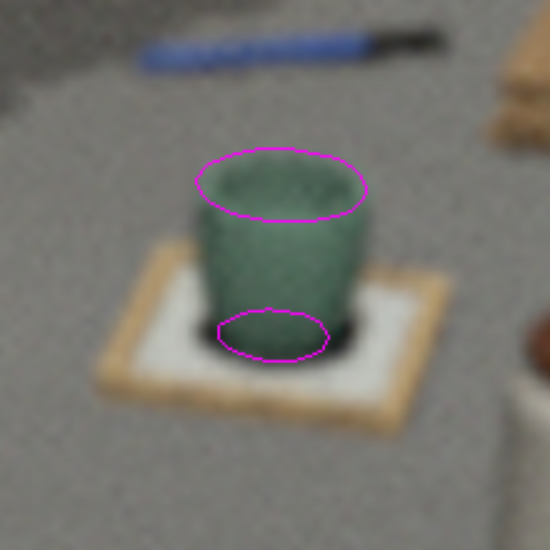

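```bash
python3 - <<'E'
from cell import ctrl
print(ctrl.finish_job())
E
```

```text
the job is handed in; nothing more can be done
None
```

All four pieces are in their own inserts, set down under light contact force, released, and the job is handed in at about 28.5 s of the 102 s allowed. `finish_job` reports no verdict. I placed the dish first, then the stand, the tin and the cup.

| Piece | Centre off the outline (top camera) | Yaw vs outline |
|---|---|---|
| Tin | about 1 mm | within about 1–2° |
| Stand | about 1 mm | within about 0.2° |
| Dish | about 5 mm | within about 1° |
| Cup | 4–10 mm, see below | any yaw allowed |

- **Cup:** the estimates disagreed. A fit to the rim gave about 4 mm, and the rim's far edge about 7 mm. The raw green mask gave about 10 mm, but it also takes in the side wall, which pulls it towards the camera. The scene camera, with the target outline projected onto it, put the cup within about 3 mm. All are inside the 13 mm limit.
- **Dish:** its 5 mm probably has the same wall bias, because the offset points towards the camera.
- **Dish grasp:** it was about 7 mm higher than planned because a wrist joint was near its limit. It held, and the dish stayed level.
- **Bystanders and robot:** the tape roll and jar look unmoved in the last top picture, though I did not re-measure them. The arm is parked clear with the gripper open, and the force readings are near zero.

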